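# Reload the bag stapler

### The arm

A 7-joint arm with a two-finger parallel gripper is mounted at the origin on a cart in front of the work surface, level with it; the furniture and walls round the work are solid. World frame = base frame: x ahead of the robot, y to its left, z up, the work surface at z = 0. Lengths are in m, angles in rad, forces in N, time in s.
With the tool pointing down it reaches from about 0.425 to 0.925 m from the base axis. Payload 6.8 kg.
Tool frame: the origin (TCP) lies on the centre line of the jaws, within the pads' length; the fingertips stand 8 mm ahead of it and the grasp point (between the pads) lies 11 mm behind it (bot.tips_ahead is the distance from the TCP to the fingertips, in m); z points along the fingers, y is the line along which they close (so a half turn about z gives the same grasp; the last joint's range is limited). The gripper opens to 85 mm and grips with 20 to 120 N. Pads are 22 mm wide; open, the fingers measure 114 mm over their backs; the gripper's body (76 mm by 85 mm) begins 54 mm behind the grasp point. The pads swing forward as they close: fully open they stand 13 mm farther back than shut.
Start: joints at [-1.312, 0.477, 0.022, 1.555, -0.011, 1.109, -0.083], TCP at [0.242, 0.63, 0.239] pointing down, gripper open.
Joint ranges: [-2.96, 2.96], [-0.34, 2.1], [-1.41, 1.46], [0.24, 2.44], [-1.37, 4.51], [0.17, 1.92], [-2.96, 2.96]. Speed limits (rad/s): [2.39, 2.39, 3.14, 3.14, 3.14, 3.14, 3.14].

### API

Orientations are given as a unit quaternion [w, x, y, z].
In Python, from station import bot gives the robot as it stands.
- The arm moves only by the tool send_rows, never from a script. Its argument "deltas" is text: rows parted by semicolons, each of 4 numbers parted by spaces: the shift along the tool's x, y, z in m, then the turn about the tool's z in degrees. In form: x y z spin; .... A call has 1 to 5 rows; each row is the pose to reach, as a shift and turn from the pose commanded when the call began, along the tool's axes at that moment; what a row does not reach only later rows make up. A row lasts 1/10 s, in which the tool goes at most 50 mm and 8.59 degrees, less where a joint would pass 70% of its speed; a pose out of reach is approached as far as the arm can. A call with a gripper value outside its range is refused whole. "claw" is the opening, from 0 (shut) to 1 (fully open), set as the call begins (left out, the last holds). The fingers move at their own pace and stop on an object; "force" is the grip in N (left out, the last holds). Time passes only in rows, so rows that repeat a pose let the fingers close. It gives the time, the measured TCP pose, the force, the opening and the grip force at its end, in the units of the state.
- bot.get_obs(): the state, without advancing time (a new reading comes with each control period).
- bot.read_camera(name): name is "scene" or "side" or "wrist"; returns a dict with "img" (480x640x3 uint8, red, green, blue), "depth" (480x640 float32, m along the optical axis (not along the pixel's ray), 0 where there is no reading), "fx", "fy", "cx", "cy" (pixels), "dist_coeffs" ([k1, k2, p1, p2, k3] as OpenCV has them; the pictures are not rectified), "camera_from_world" (4x4, takes a point from world to camera coordinates). Camera axes: x right, y up, looking along -z (the intrinsics and any distortion apply to the point x, -y, -z); pixel columns grow to the right and rows downward; lengths in m; the calibration is good to about 2 mm. A picture is of the moment at which its call begins.
- bot.hand_in(): hands the job in; it is judged then, once.
Trained networks look in a picture, given as the dict that the camera call returned (one of the last four; its "shot" number tells which), for a name from the list of things; names that differ only in an ending like _2 or _b are one class to them, and where a whole thing is asked for, a point or a joint stands for the part that bears it (a point fixed in the world has none). Each returns a list of dicts, best first, with "confidence" (0 to 1); they miss things now and then, are a little off and sometimes report something else, mostly with a low value. They report only what shows in the picture. A call takes as long as a camera call. They do not tell look-alikes from the thing itself.
- bot.masks_of(picture, query): "mask" (480x640 bool, what is visible of it).
- bot.landmark_of(picture, query): "xyz" ([x, y, z] in m, in world coordinates, good to about 4 mm: a listed point, or the origin of a listed thing).
The state is a dict: "t": time; "q": joint angles; "joint_vel": joint speeds; "joint_torque": joint torques, N m; "eef_pos": TCP position; "tool_rot": TCP orientation; "contact_force": force on the tool from outside, world axes, zero at the start; "torque": the same for the moment, N m; "gripper_width": opening from 0.0 (shut) to 1.0 (fully open); "grasp_force": force on a finger pad.
Only numpy, scipy, OpenCV 4.12 (cv2) and the standard library are available. Lean on these libraries where they do the work, as an engineer would, in place of code of your own. Each camera call takes 0.05 s, during which the arm holds its last target. There are 200 camera calls.

### The job

Reload the bag stapler on the worktop: draw the strip of clips out of its narrow carton by the end that sticks out, lay it down flat on the worktop, let go and take it again by the middle. Put it into the stapler's channel by pushing the sprung follower back with it, so that it lies flat on the channel floor between the nose stop and the follower; let go, then slide the cover rail fully shut over it. Leave the other things standing where they are.

Things in the scene. Friction and masses are not known exactly. Their poses are not given: they have to be found in the camera images.
- strip_center (a point): Centre (half-way up) of the loose steel strip of U-shaped clips, 120 long (its x) x 16 wide (y) x 24 high (z), legs down, about 80 g. Either end may go to the nose. At first it lies in the carton on its 3 mm floor, 38 to 48 mm of its +x end sticking out of the mouth. To go into the stapler it must be held near its middle.
- strip: The same strip; origin at the centre of its underside, axes as above.
- carton: Fixed narrow cardboard carton lying on the worktop, 96 long (x) x 26 wide x 35 high, origin at the centre of its underside, open only at its +x end (mouth at x = +48); inside 21 wide, 29 high. The strip is drawn straight out along +x. The worktop beyond the mouth is clear for about 160 mm along the carton's axis.
- stapler: Fixed grey bag stapler, 244 long, 60 wide; origin at worktop height under the middle of where the strip belongs; +x runs from nose to tail. Channel floor 20 high, 21 wide between walls 42 high that flare out to 48. A loaded strip has its centre at x 0, y 0, z 32. Walls stand at x -60 to -40 and from +38 on; between them the sides are open for fingers (base there 12 high).
- nose_stop (a point): Top of the nose stop at the front end of the channel floor (stapler x = -60, y 0, z 30); the nose is solid to 30 high from x -78 to -60. A strip held with its underside 33 to 36 above the worktop passes over it and still meets the follower.
- follower_face (a point): Middle of the follower's front face, 33 above the worktop; face 19 wide, 21 to 46 above the worktop. At rest it stands at stapler x = +46, that is 14 short of the strip's length, so the strip has to push it back in the +x direction.
- follower (a joint): How far the follower is pushed back (m), 0 at rest, up to 0.045; its spring presses toward the nose with 2.4 N at 0 and 4.2 N at 0.045. With a strip loaded it reads 0.014. When the strip has been lowered behind the nose stop and is let go, the follower presses it up to the stop.
- rail_grip (a point): Centre of the upright black grip fin at the front end of the cover rail, 70 above the worktop: fin 12 thick (stapler y), 26 long (x), from 54 to 87 up. The rail is a flat aluminium cover 104 long, 38 wide, underside 49.5 and top 54 above the worktop. Shut, the fin is at stapler x = -49; the rail moves along stapler x only.
- rail (a joint): How far the cover rail is slid back (m): 0 shut (toward the nose), starts at 0.138 to 0.150, fully back at 0.150; friction about 1.5 N, it stays where it is left. It meets the strip if the strip is not down.
- small_pot: Bystander, loose: small round white pot with a dark red knob, 50 across, 35 high (mm); origin at the centre of its underside.
- timer: Bystander, loose: black egg-shaped kitchen timer, 49 across, 60 high (mm); origin at the centre of its underside.
- honey: Bystander, loose: honey jar with dark lid, 65 across, 86 high (mm); origin at the centre of its underside.
- tea_box: Bystander, loose: red tea box, 67 x 80 x 94 high (mm); origin at the centre of its underside.
- spice: Bystander, loose: spice jar with red cap, 45 across, 108 high (mm); origin at the centre of its underside.
Things that resemble listed ones, but are neither listed nor needed, are in the scene too. Of the things shaped like the carton, the cardboard one is meant.

How it is judged:
By the outcome, as a careful person would: the job done as asked, in the order asked, and still so for the second after the job is handed in, with the robot touching nothing.
It also fails if it takes over 62 s, if anything falls off the work surface, if the arm or the gripper's body presses on something with over 40 N, if the wrist force passes 120 N, or if a joint passes its speed limit or range.

## Working session

There is one attempt and no reset: what is moved stays moved. The work goes in short steps, Python scripts to look and compute and a tool call to move; the robot and the scene stay as the last step left them, time stands still between calls to the robot, and variables do not carry over. Pictures are saved under pics/ and viewed, at most 10 in all, crops included, and the job is handed in when it is done.

Besides the shell and the picture viewer there is one more tool, called after "Emit:" by a JSON object that holds its "fn" and its "kwargs". send_rows: Moves the arm, as the interface text tells. Its arguments: {"type":"object","properties":{"deltas":{"type":"string"},"claw":{"type":"number"},"force":{"type":"number"}},"required":["deltas"]}

```bash
mkdir -p pics; ls; cat > h.py <<'E'
import numpy as np, cv2
from station import bot
def snap(n,f=None):
    p=bot.read_camera(n)
    if f: cv2.imwrite('pics/'+f,p['img'][:,:,::-1])
    return p
def cloud(p):
    K=np.array([[p['fx'],0,p['cx']],[0,p['fy'],p['cy']],[0,0,1.]])
    v,u=np.mgrid[0:480,0:640]
    n=cv2.undistortPoints(np.stack([u,v],-1).reshape(-1,1,2).astype(float),K,np.array(p['dist_coeffs'],float)).reshape(480,640,2)
    d=p['depth']; c=np.stack([n[...,0]*d,-n[...,1]*d,-d,np.ones_like(d)],-1)
    w=c@np.linalg.inv(np.array(p['camera_from_world'])).T
    w=w[...,:3]; w[d==0]=np.nan
    return w
def pix(p,x):
    c=(np.array(p['camera_from_world'])@np.r_[x,1])[:3]
    K=np.array([[p['fx'],0,p['cx']],[0,p['fy'],p['cy']],[0,0,1.]])
    o,_=cv2.projectPoints(np.array([[c[0],-c[1],-c[2]]]),np.zeros(3),np.zeros(3),K,np.array(p['dist_coeffs'],float))
    return o.ravel().round(0)
E
cat > a.py <<'E'
from h import *
np.set_printoptions(precision=4,suppress=True)
o=bot.get_obs(); print(o['t'],o['eef_pos'],o['tool_rot'],bot.tips_ahead)
for n in ['scene','side']:
    p=snap(n,n+'0.png')
    print(n,np.linalg.inv(np.array(p['camera_from_world']))[:3,3])
    for q in ['strip_center','carton','stapler','nose_stop','follower_face','rail_grip','small_pot','timer','honey','tea_box','spice']:
        for r in bot.landmark_of(p,q)[:3]: print(q,round(r['confidence'],2),np.array(r['xyz']),pix(p,r['xyz']))
E
python3 a.py
```

```text
pics
0.0 [0.2419 0.6296 0.2383] [-0.0001  0.1824  0.9832 -0.0009] 0.008
scene [-0.1044  0.841   0.6752]
strip_center 0.79 [0.5158 0.3202 0.0162] [310. 282.]
carton 0.75 [ 0.5185  0.3582 -0.0021] [295. 297.]
carton 0.61 [0.4027 0.384  0.0005] [325. 334.]
stapler 0.9 [ 0.4984  0.0142 -0.0011] [418. 234.]
stapler 0.74 [0.6811 0.1627 0.003 ] [316. 223.]
stapler 0.44 [0.5079 0.0712 0.0313] [400. 229.]
nose_stop 0.91 [0.5091 0.0705 0.0309] [399. 229.]
follower_face 0.54 [ 0.4953 -0.0341  0.0387] [435. 212.]
rail_grip 0.94 [ 0.4922 -0.081   0.072 ] [451. 193.]
small_pot 0.92 [ 0.4031  0.083  -0.0038] [432. 266.]
timer 0.6 [0.6802 0.1654 0.0003] [315. 225.]
tea_box 0.92 [0.4349 0.5652 0.0038] [228. 376.]
tea_box 0.41 [0.5175 0.3202 0.0154] [310. 282.]
spice 0.65 [0.6864 0.0661 0.0005] [344. 209.]
side [0.1631 1.0495 0.7345]
strip_center 0.42 [0.5141 0.3291 0.0143] [316. 306.]
carton 0.9 [0.4055 0.3815 0.0005] [354. 344.]
carton 0.86 [ 0.5132  0.3513 -0.0003] [312. 317.]
carton 0.63 [ 0.5471  0.4936 -0.0041] [262. 359.]
stapler 0.81 [ 0.5024  0.0104 -0.0012] [376. 238.]
nose_stop 0.75 [0.5064 0.0706 0.0316] [367. 238.]
follower_face 0.39 [ 0.4907 -0.0339  0.0359] [388. 218.]
follower_face 0.22 [ 0.5144  0.3215 -0.0004] [318. 309.]
rail_grip 0.67 [ 0.4907 -0.079   0.0692] [395. 200.]
timer 0.64 [0.6823 0.1591 0.0027] [287. 247.]
honey 0.89 [ 0.6883  0.3921 -0.0027] [231. 304.]
honey 0.37 [0.5031 0.0109 0.0023] [376. 237.]
tea_box 0.74 [0.436  0.559  0.0006] [297. 404.]
spice 0.87 [ 0.6875  0.0715 -0.0024] [301. 231.]
```

View pics/side0.png

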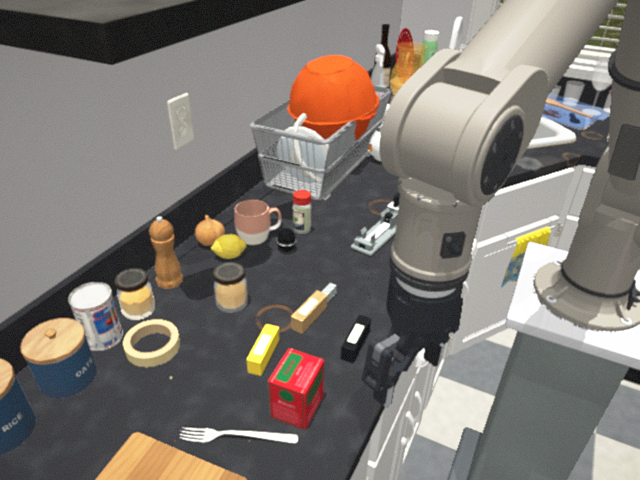

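```bash
python3 -c "
import cv2
a=cv2.imread('pics/scene0.png')[230:370,230:390];cv2.imwrite('pics/c1.png',cv2.resize(a,None,fx=4.2,fy=4.2,interpolation=cv2.INTER_CUBIC))"
```

```text
(no output)
```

View pics/c1.png

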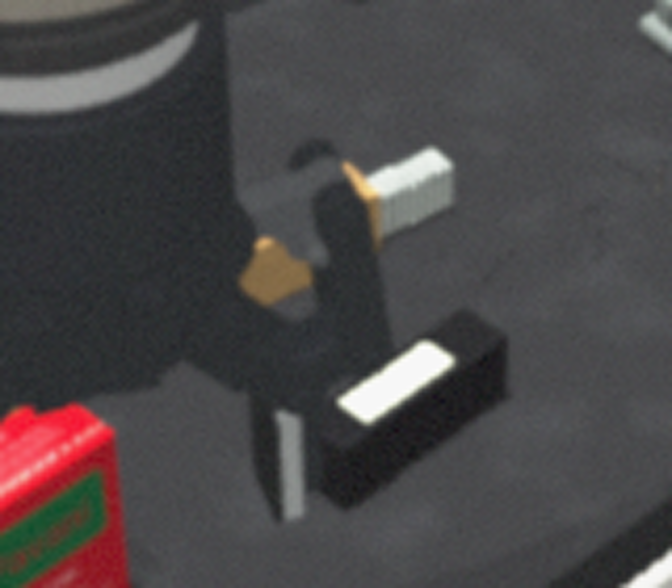

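The side view shows the cardboard carton with the grey strip sticking out at (312,310). Its look-alikes are the yellow box (263,350) and the black box (355,338). The close crop confirms it: tan carton, silver strip end. The stapler is at (376,238).

```bash
cat > m.py <<'E'
from h import *
np.set_printoptions(precision=4,suppress=True)
def rect(w,z0,z1,x0,x1,y0,y1,tag):
    m=(w[...,2]>z0)&(w[...,2]<z1)&(w[...,0]>x0)&(w[...,0]<x1)&(w[...,1]>y0)&(w[...,1]<y1)
    q=w[m]
    if len(q)<8: print(tag,len(q)); return
    r=cv2.minAreaRect((q[:,:2]*1000).astype(np.float32)); print(tag,len(q),'med',np.median(q,0),'rect mm',np.round(r[0],1),np.round(r[1],1),round(r[2],1),'zpct',np.percentile(q[:,2],[5,95]))
if __name__=='__main__':
  for n in ['scene','side']:
    p=snap(n); w=cloud(p)
    rect(w,.031,.04,.47,.56,.28,.43,n+' cartontop')
    rect(w,.023,.030,.49,.54,.22,.312,n+' striptop')
    rect(w,.038,.046,.44,.56,-.15,.12,n+' walls')
    rect(w,.050,.058,.44,.56,-.25,.12,n+' railtop')
    rect(w,.075,.09,.44,.56,-.25,.12,n+' fin')
    rect(w,.027,.033,.44,.56,.05,.12,n+' nose')
    g=w[(abs(w[...,0]-.6)<.03)&(abs(w[...,1]-.3)<.05)]; print(np.nanmedian(g,0))
E
python3 m.py
```

```text
scene cartontop 45 med [0.5079 0.314  0.034 ] rect mm [505.6 339.8] [23.9 70.6] 11.9 zpct [0.0312 0.0362]
scene striptop 123 med [0.5088 0.2828 0.0262] rect mm [510.3 286.2] [48.4 19. ] 88.8 zpct [0.0238 0.0282]
scene walls 256 med [ 0.4911 -0.0463  0.0426] rect mm [493.  -35.6] [221.3  42.2] 78.8 zpct [0.0384 0.0457]
scene railtop 354 med [ 0.4776 -0.1175  0.0532] rect mm [ 481.  -114.4] [107.7  42.6] 80.9 zpct [0.0507 0.0557]
scene fin 72 med [ 0.4841 -0.0732  0.0833] rect mm [487.1 -77. ] [28.4 15.7] 88.2 zpct [0.0757 0.0871]
scene nose 144 med [0.5113 0.0786 0.0297] rect mm [510.8  71.6] [41.9 47.8] 88.4 zpct [0.0274 0.0322]
[ 0.6005  0.281  -0.0003]
side cartontop 436 med [0.5179 0.3593 0.0347] rect mm [518.2 355. ] [100.3  28.2] 85.3 zpct [0.0322 0.0369]
side striptop 92 med [0.5099 0.2807 0.0261] rect mm [510.8 284.9] [50.1 19.6] 89.4 zpct [0.0238 0.0282]
side walls 110 med [ 0.5004 -0.0345  0.043 ] rect mm [499.   -4.6] [153.7  35.7] 82.0 zpct [0.0383 0.0457]
side railtop 47 med [ 0.4947 -0.0663  0.053 ] rect mm [498.5 -11.3] [167.3  31.3] 83.0 zpct [0.0503 0.0572]
side fin 38 med [ 0.4871 -0.0687  0.0838] rect mm [485.7 -74. ] [24.  12.1] 60.2 zpct [0.0758 0.0885]
side nose 98 med [0.5126 0.0805 0.0297] rect mm [509.6  72.1] [39.7 44.8] 85.3 zpct [0.0273 0.0323]
[ 0.5994  0.3022 -0.0004]
```

Emit:
{"fn": "send_rows", "kwargs": {"deltas": "-0.042 -0.0255 0 0;-0.084 -0.051 0 0;-0.126 -0.0765 0 0;-0.168 -0.102 0 0;-0.21 -0.1275 0 0", "claw": 1}}

```text
t: 1.8
eef_pos: [0.3934, 0.4341, 0.2396]
tool_rot: [0.0, 0.182, 0.983, 0.0]
contact_force: [0.9, 0.7, 0.5]
gripper_width: 1.0
grasp_force: 0.0
```

Emit:
{"fn": "send_rows", "kwargs": {"deltas": "-0.035 -0.0215 0.008 8;-0.07 -0.043 0.016 16;-0.105 -0.064 0.024 24;-0.14 -0.085 0.032 32;-0.166 -0.1025 0.04 40"}}

```text
t: 2.3
eef_pos: [0.5123, 0.2781, 0.1994]
tool_rot: [0.001, 0.511, 0.86, 0.0]
contact_force: [0.0, 0.8, -0.2]
gripper_width: 1.0
grasp_force: 0.0
```

Emit:
{"fn": "send_rows", "kwargs": {"deltas": "0 0 0 8;0 0 0 16;0 0 0 24;0 0 0 32;0 0 0 34"}}

```text
t: 2.8
eef_pos: [0.5106, 0.2807, 0.1994]
tool_rot: [0.0, 0.739, 0.674, 0.0]
contact_force: [0.2, 0.1, -0.0]
gripper_width: 0.998
grasp_force: 0.0
```

```bash
cat > b.py <<'E'
from m import *
import sys
o=bot.get_obs(); print(o['t'],o['eef_pos'],o['tool_rot'],o['q'],o['contact_force'])
for n in sys.argv[2:]:
    p=snap(n,n+sys.argv[1]+'.png'); w=cloud(p)
    print(n)
    rect(w,.031,.04,.47,.56,.28,.43,n+' cartontop')
    rect(w,.023,.030,.49,.54,.22,.312,n+' striptop')
    rect(w,.038,.046,.44,.56,-.15,.12,n+' walls')
    rect(w,.050,.058,.44,.56,-.25,.12,n+' railtop')
    rect(w,.075,.09,.44,.56,-.25,.12,n+' fin')
    rect(w,.027,.033,.44,.56,.05,.12,n+' nose')
    for q in ['strip_center','carton','stapler','nose_stop','follower_face','rail_grip']:
        for r in bot.landmark_of(p,q)[:1]: print(q,round(r['confidence'],2),np.array(r['xyz']),pix(p,r['xyz']))
E
python3 b.py 1 wrist scene
```

```text
2.8 [0.5106 0.2807 0.1994] [0.     0.7388 0.6739 0.0001] [-0.9311  0.3859  0.4126  1.845  -0.1868  0.9484 -0.5278] [ 0.2274  0.0666 -0.0095]
wrist
wrist cartontop 4085 med [0.5192 0.3578 0.0351] rect mm [518.9 354.1] [95.6 26. ] 84.7 zpct [0.0338 0.0363]
wrist striptop 878 med [0.5119 0.2836 0.027 ] rect mm [511.5 283. ] [43.8 15.7] 85.2 zpct [0.0259 0.0281]
wrist walls 0
wrist railtop 0
wrist fin 0
wrist nose 577 med [0.5084 0.0825 0.0297] rect mm [512.2  80.1] [19.4 46.7] 84.6 zpct [0.0276 0.0311]
carton 0.95 [0.5161 0.3552 0.0016] [325. 129.]
nose_stop 0.87 [0.5064 0.0677 0.0288] [341. 416.]
follower_face 0.38 [0.6836 0.1684 0.0016] [504. 303.]
scene
scene cartontop 514 med [0.5165 0.3576 0.0345] rect mm [518.2 355.5] [98.  31.1] 84.5 zpct [0.032  0.0366]
scene striptop 124 med [0.5085 0.2835 0.026 ] rect mm [510.4 286.7] [49.2 20.6] 89.4 zpct [0.0238 0.0284]
scene walls 254 med [ 0.4913 -0.046   0.0424] rect mm [492.4 -37.6] [220.9  41. ] 79.3 zpct [0.0385 0.0456]
scene railtop 346 med [ 0.4777 -0.1186  0.0531] rect mm [ 482.2 -100.9] [130.8  44. ] 80.7 zpct [0.0508 0.0554]
scene fin 73 med [ 0.4841 -0.0741  0.0833] rect mm [486.3 -76.6] [27.6 13.1] 83.4 zpct [0.0759 0.0875]
scene nose 138 med [0.51   0.0794 0.0296] rect mm [509.4  71.6] [38.6 50.9] 82.5 zpct [0.0272 0.0318]
strip_center 0.79 [0.5163 0.3189 0.0148] [311. 282.]
carton 0.66 [0.4043 0.3814 0.0006] [325. 333.]
stapler 0.86 [ 0.4983  0.0167 -0.0009] [418. 234.]
nose_stop 0.79 [0.5097 0.0735 0.0305] [398. 230.]
follower_face 0.72 [0.6908 0.3897 0.0021] [230. 261.]
rail_grip 0.63 [ 0.4904 -0.0778  0.0724] [451. 193.]
```

View pics/wrist1.png

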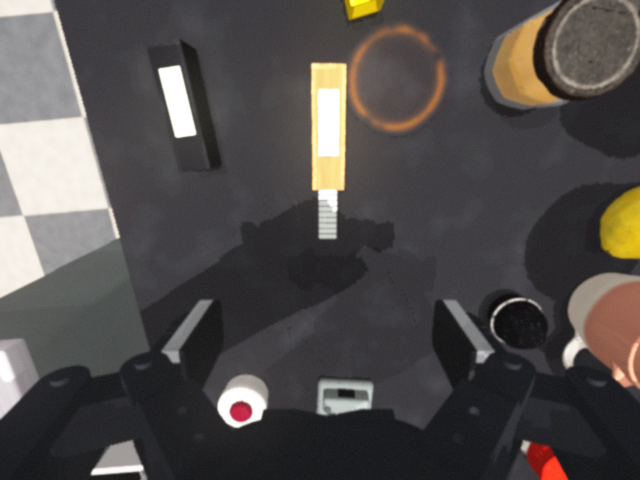

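The wrist view shows the cardboard carton at (328,125) with the strip end at (328,215). The black and yellow look-alikes are at (185,105) and (362,8), and the stapler nose is at (345,393). The carton measures 95.6 x 26, the strip top is at 27 mm and 43.8 mm sticks out, all as described. The tool axes already line up with the carton.

Emit:
{"fn": "send_rows", "kwargs": {"deltas": "-0.003 0.001 0.045 0;-0.006 0.001 0.09 0;-0.006 0.001 0.135 0;-0.006 0.001 0.17 0;-0.006 0.001 0.186 0", "claw": 0.5}}

```text
t: 4.0
eef_pos: [0.5092, 0.2735, 0.0102]
tool_rot: [-0.0, 0.737, 0.676, -0.002]
contact_force: [-0.3, -0.9, 0.0]
gripper_width: 0.501
grasp_force: 0.0
```

Emit:
{"fn": "send_rows", "kwargs": {"deltas": "0 0 0 0;0 0 0 0;0 0 0 0;0 0 0 0;0 0 0 0", "claw": 0, "force": 40}}

```text
t: 4.5
eef_pos: [0.5117, 0.275, 0.0145]
tool_rot: [0.0, 0.737, 0.676, 0.001]
contact_force: [0.3, -0.1, -0.6]
gripper_width: 0.178
grasp_force: 44.1
```

Emit:
{"fn": "send_rows", "kwargs": {"deltas": "-0.015 0 0 0;-0.035 0 0 0;-0.055 0 0 0;-0.075 0 0 0;-0.095 0 0 0"}}

```text
t: 5.0
eef_pos: [0.5022, 0.1766, 0.0134]
tool_rot: [0.0, 0.738, 0.675, -0.0]
contact_force: [-0.3, 0.1, -1.9]
gripper_width: 0.177
grasp_force: 44.1
```

Emit:
{"fn": "send_rows", "kwargs": {"deltas": "0 0 0 0;0 0 0 0;0 0 0.001 0;0 0 0.002 0;0 0 0.003 0"}}

```text
t: 5.5
eef_pos: [0.5028, 0.1806, 0.0112]
tool_rot: [-0.0, 0.737, 0.676, 0.0]
contact_force: [-6.9, -2.3, 26.1]
gripper_width: 0.173
grasp_force: 47.6
```

```bash
cat > s.py <<'E'
from m import *
import sys
o=bot.get_obs(); print(o['t'],o['eef_pos'],o['contact_force'],o['gripper_width'])
for n in sys.argv[1:]:
    p=snap(n); w=cloud(p)
    rect(w,.015,.030,.47,.54,.10,.295,n+' strip')
    rect(w,.031,.04,.47,.56,.30,.43,n+' cartontop')
E
python3 s.py scene side
```

```text
5.5 [0.5028 0.1806 0.0112] [-6.8899 -2.336  26.1307] 0.17346619808512076
scene strip 467 med [0.5035 0.2292 0.0231] rect mm [511.  229.4] [116.6  42.4] 78.5 zpct [0.0163 0.0272]
scene cartontop 513 med [0.517  0.3582 0.0345] rect mm [518.3 355.5] [98.1 30. ] 86.2 zpct [0.0322 0.0365]
side strip 365 med [0.5054 0.2272 0.0234] rect mm [510.8 226.3] [125.1  40.2] 78.5 zpct [0.0166 0.0276]
side cartontop 439 med [0.5179 0.359  0.0347] rect mm [518.2 356.3] [98.  28.2] 84.1 zpct [0.032  0.0368]
```

Emit:
{"fn": "send_rows", "kwargs": {"deltas": "0 0 -0.002 0;0 0 -0.002 0;0 0 -0.002 0;0 0 -0.002 0;0 0 -0.002 0", "claw": 0.5}}

```text
t: 6.1
eef_pos: [0.5026, 0.1799, 0.0121]
tool_rot: [-0.0, 0.737, 0.676, -0.0]
contact_force: [-0.0, -0.0, 0.0]
gripper_width: 0.5
grasp_force: 0.0
```

Emit:
{"fn": "send_rows", "kwargs": {"deltas": "0 0 -0.04 0;0 0 -0.09 0;0 0 -0.14 0;0 0 -0.188 0;0 0 -0.188 0"}}

```text
t: 6.6
eef_pos: [0.5065, 0.181, 0.2067]
tool_rot: [0.001, 0.738, 0.675, 0.006]
contact_force: [0.7, -0.4, 0.4]
gripper_width: 0.503
grasp_force: 0.0
```

```bash
python3 s.py wrist side
```

```text
6.6 [0.5065 0.181  0.2067] [ 0.7165 -0.4274  0.4181] 0.503252928398838
wrist strip 2546 med [0.5077 0.2309 0.0239] rect mm [507.4 226.3] [119.5  16.1] 85.5 zpct [0.0227 0.0252]
wrist cartontop 2144 med [0.5164 0.3278 0.0349] rect mm [516.4 326.9] [42.7 25.9] 85.2 zpct [0.0336 0.0362]
side strip 325 med [0.5051 0.2338 0.0231] rect mm [505.8 227.8] [125.1  18.5] 85.0 zpct [0.0169 0.0255]
side cartontop 443 med [0.5172 0.3592 0.0347] rect mm [517.8 356.1] [99.3 28.2] 85.3 zpct [0.0322 0.0368]
```

Emit:
{"fn": "send_rows", "kwargs": {"deltas": "-0.045 0 0 0;-0.09 0 0 0;-0.135 0 0 0;-0.18 0 0 0;-0.18 0 0 0"}}

```text
t: 7.2
eef_pos: [0.4846, -0.0062, 0.1988]
tool_rot: [-0.0, 0.741, 0.672, -0.002]
contact_force: [0.3, 0.8, -0.4]
gripper_width: 0.499
grasp_force: 0.0
```

Emit:
{"fn": "send_rows", "kwargs": {"deltas": "0 0 0 0;0 0 0 0"}}

```text
t: 7.4
eef_pos: [0.4864, 0.0016, 0.1992]
tool_rot: [-0.001, 0.737, 0.676, -0.001]
contact_force: [0.4, -0.4, -0.8]
gripper_width: 0.497
grasp_force: 0.0
```

```bash
python3 b.py 2 wrist
```

```text
7.4 [0.4864 0.0016 0.1992] [-0.0006  0.7369  0.676  -0.0008] [-0.5707  0.2288  0.5108  2.0633 -0.1437  0.885  -0.0657] [ 0.3903 -0.4372 -0.8158]
wrist
wrist cartontop 0
wrist striptop 0
wrist walls 1039 med [ 0.4979 -0.0372  0.0435] rect mm [494.6 -37.2] [216.3  44. ] 81.2 zpct [0.0394 0.0458]
wrist railtop 3490 med [ 0.4797 -0.1202  0.0534] rect mm [ 482.5 -115.7] [104.1  38.1] 81.4 zpct [0.0523 0.0545]
wrist fin 546 med [ 0.4881 -0.0757  0.0863] rect mm [488.  -78.7] [25.5 13.1] 81.2 zpct [0.0775 0.0876]
wrist nose 1321 med [0.5122 0.0787 0.0298] rect mm [512.   78.6] [35.9 47. ] 52.6 zpct [0.0281 0.0316]
strip_center 0.43 [ 0.4896 -0.0808  0.0708] [339. 325.]
stapler 0.96 [0.5016 0.012  0.0008] [342. 199.]
nose_stop 0.56 [0.5082 0.0682 0.028 ] [346. 137.]
follower_face 0.92 [ 0.4951 -0.033   0.0329] [340. 256.]
rail_grip 0.81 [ 0.4878 -0.081   0.0715] [337. 326.]
```

View pics/wrist2.png

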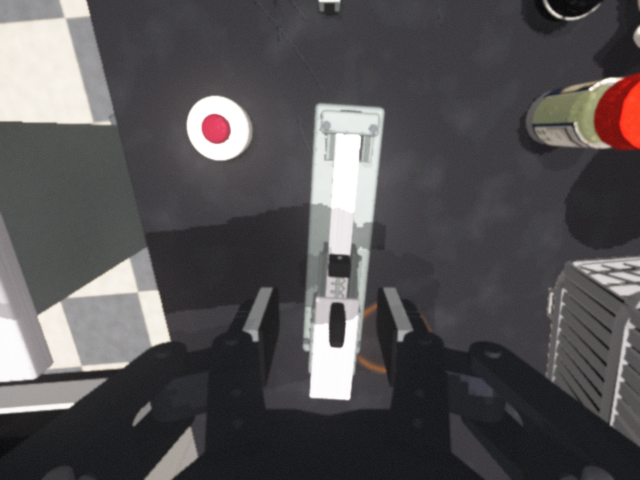

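The wrist view shows the stapler from nose (348,115) to rail (335,350), with the follower at (340,265), the fin at (337,325), and the pot at (218,128) off to the side.

```bash
cat > f.py <<'E'
from m import *
p=snap('wrist'); w=cloud(p)
def sel(z0,z1,y0=-.2,y1=.12):
    m=(w[...,2]>z0)&(w[...,2]<z1)&(abs(w[...,0]-.495)<.05)&(w[...,1]>y0)&(w[...,1]<y1); return w[m]
for a in (81.0,81.4,81.8):
    e=-np.array([np.cos(np.radians(a)),np.sin(np.radians(a))]); l=np.array([-e[1],e[0]])
    def st(tag,q,c=np.array([.500,.012])):
        d=q[:,:2]-c; X=d@e*1e3; Y=d@l*1e3
        print(a,tag,len(q),'X',np.percentile(X,[1,10,50,90,99]).round(1),'Y',np.percentile(Y,[1,10,50,90,99]).round(1),'slope',np.polyfit(X,Y,1)[0].round(4))
    st('rail',sel(.052,.056)); st('fin',sel(.08,.09)); st('nose',sel(.028,.032,.06,.11)); 
    st('floor',sel(.018,.022,-.03,.065)); st('follower',sel(.044,.048,-.055,-.02)); st('base',sel(.010,.014,-.02,.05))
    q=sel(.038,.048,.04,.09); st('frontwalls',q)
E
python3 f.py
```

```text
81.0 rail 3366 X [ 77.7  86.  134.  170.6 179.4] Y [-16.  -13.2   1.3  18.2  21. ] slope 0.0139
81.0 fin 486 X [ 79.2  80.2  90.  100.4 103.7] Y [-4.  -2.7  2.2  7.1  8.7] slope 0.0031
81.0 nose 1218 X [-76.  -74.4 -67.9 -60.8 -59. ] Y [-21.5 -17.    1.3  19.5  24.1] slope -0.0195
81.0 floor 2429 X [-53.3 -45.5  -8.8  31.8  41.1] Y [-8.2 -6.3  1.8  9.9 11.7] slope -0.0021
81.0 follower 641 X [39.4 44.9 53.3 61.1 68.5] Y [-15.8 -13.7   1.7  17.5  20.1] slope -0.2204
81.0 base 3047 X [-39.  -31.   -4.5  24.5  33.6] Y [-27.  -23.5  -9.   26.9  30.3] slope -0.1255
81.0 frontwalls 465 X [-58.5 -56.9 -49.4 -41.1 -39.4] Y [-16.4 -14.3  12.2  17.4  19.4] slope 0.049
81.4 rail 3366 X [ 77.7  86.  134.  170.6 179.4] Y [-16.8 -14.    0.3  17.3  20.1] slope 0.008
81.4 fin 486 X [ 79.2  80.1  90.  100.5 103.7] Y [-4.7 -3.4  1.5  6.4  8. ] slope -0.0022
81.4 nose 1218 X [-76.1 -74.4 -67.9 -60.8 -59.1] Y [-21.1 -16.5   1.7  19.9  24.6] slope 0.023
81.4 floor 2429 X [-53.3 -45.5  -8.8  31.8  41.1] Y [-8.1 -6.3  1.8  9.9 11.7] slope -0.0087
81.4 follower 641 X [39.4 44.9 53.4 61.1 68.4] Y [-16.2 -14.
[... 200 characters left out ...]
  12.5  17.7  19.8] slope 0.0848
81.8 rail 3366 X [ 77.7  86.  134.  170.7 179.4] Y [-17.7 -14.9  -0.7  16.4  19.3] slope 0.0021
81.8 fin 486 X [ 79.2  80.1  90.  100.5 103.7] Y [-5.3 -4.   0.9  5.8  7.3] slope -0.0076
81.8 nose 1218 X [-76.1 -74.4 -67.8 -60.8 -59.1] Y [-20.6 -16.    2.2  20.4  25.1] slope 0.0655
81.8 floor 2429 X [-53.2 -45.5  -8.8  31.8  41.1] Y [-8.1 -6.2  1.9 10.  11.9] slope -0.0154
81.8 follower 641 X [39.5 44.9 53.3 61.2 68.3] Y [-16.5 -14.5   1.   16.7  19.3] slope -0.1919
81.8 base 3047 X [-38.7 -31.   -4.4  24.5  33.4] Y [-26.9 -23.5  -8.9  26.9  30.4] slope -0.1258
81.8 frontwalls 465 X [-58.6 -56.9 -49.3 -41.2 -39.2] Y [-15.7 -13.7  12.8  18.1  20.1] slope 0.1204
```

Emit:
{"fn": "send_rows", "kwargs": {"deltas": "0.046 0.001 0 0;0.092 0.0018 0 0;0.138 0.0018 0 0;0.184 0.0018 0 0;0.226 0.0018 0 0"}}

```text
t: 8.3
eef_pos: [0.5084, 0.2282, 0.2004]
tool_rot: [-0.0, 0.737, 0.676, 0.0]
contact_force: [0.5, 0.3, -0.1]
gripper_width: 0.5
grasp_force: 0.0
```

Emit:
{"fn": "send_rows", "kwargs": {"deltas": "0 0 0.04 0;0 0 0.085 0;0 0 0.13 0;0 0 0.17 0;0 0 0.187 0"}}

```text
t: 8.8
eef_pos: [0.5063, 0.2248, 0.0097]
tool_rot: [-0.001, 0.737, 0.676, -0.003]
contact_force: [-0.9, -1.0, -0.3]
gripper_width: 0.499
grasp_force: 0.0
```

Emit:
{"fn": "send_rows", "kwargs": {"deltas": "0 0 0 0;0 0 0 0;0 0 0 0;0 0 0 0;0 0 0 0", "claw": 0, "force": 70}}

```text
t: 9.3
eef_pos: [0.5091, 0.2259, 0.0144]
tool_rot: [0.0, 0.737, 0.675, 0.001]
contact_force: [-0.4, -0.0, -1.0]
gripper_width: 0.166
grasp_force: 71.6
```

Emit:
{"fn": "send_rows", "kwargs": {"deltas": "0 0 -0.02 0;0 0 -0.045 0;0 0 -0.065 0;-0.03 0.002 -0.065 1;-0.06 0.004 -0.065 2"}}

```text
t: 9.8
eef_pos: [0.5079, 0.1661, 0.0797]
tool_rot: [0.0, 0.748, 0.663, 0.002]
contact_force: [-0.1, -0.3, -1.0]
gripper_width: 0.172
grasp_force: 71.7
```

Emit:
{"fn": "send_rows", "kwargs": {"deltas": "-0.035 0.003 0 1;-0.07 0.005 0 1.8;-0.105 0.007 0 1.8;-0.136 0.007 0 1.8;-0.136 0.007 0 1.8"}}

```text
t: 10.3
eef_pos: [0.4969, 0.0245, 0.079]
tool_rot: [0.001, 0.762, 0.648, -0.0]
contact_force: [-0.5, -0.1, -0.3]
gripper_width: 0.166
grasp_force: 71.8
```

Emit:
{"fn": "send_rows", "kwargs": {"deltas": "0 0 0 0;0 0 0 0;0 0 0 0"}}

```text
t: 10.6
eef_pos: [0.4979, 0.031, 0.0784]
tool_rot: [-0.0, 0.759, 0.652, 0.0]
contact_force: [0.3, -0.4, -0.1]
gripper_width: 0.168
grasp_force: 71.8
```

```bash
cat > g.py <<'E'
from m import *
import sys
o=bot.get_obs(); print(o['t'],o['eef_pos'],o['tool_rot'],o['contact_force'],o['gripper_width'])
a=81.2; e=-np.array([np.cos(np.radians(a)),np.sin(np.radians(a))]); l=np.array([-e[1],e[0]]); c=np.array([.5016,.0107])
d=o['eef_pos'][:2]-c; n=o['tool_rot']
print('TCP in stapler',d@e*1e3,d@l*1e3,'tool x ang',2*np.degrees(np.arctan2(n[2],n[1])))
for k in sys.argv[2:]:
    p=snap(k,k+sys.argv[1]+'.png')
    if k=='wrist': w=cloud(p); np.save('w.npy',w)
    for q in ['strip_center','nose_stop','follower_face','rail_grip']:
        for r in bot.landmark_of(p,q)[:1]:
            d=np.array(r['xyz'][:2])-c; print(k,q,round(r['confidence'],2),np.array(r['xyz']),'stapler',d@e*1e3,d@l*1e3)
E
python3 g.py 3 wrist scene side
```

```text
10.6 [0.4979 0.031  0.0784] [-0.0001  0.7586  0.6515  0.0003] [ 0.3449 -0.4413 -0.0974] 0.1681035758216977
TCP in stapler -19.51748954857553 -6.788569240827466 tool x ang 81.31143627255432
wrist strip_center 0.71 [0.4988 0.034  0.0756] stapler -22.597360946109372 -6.331609453468461
wrist nose_stop 0.59 [0.5072 0.0645 0.029 ] stapler -54.023407605015144 -2.6965590559806163
wrist follower_face 0.68 [ 0.4953 -0.0307  0.0301] stapler 41.876465760476734 0.1077748190458673
scene strip_center 0.86 [0.502  0.0291 0.0749] stapler -18.24459655313018 -2.4196480350477234
scene nose_stop 0.55 [0.5097 0.0724 0.0308] stapler -62.212876409153026 -1.434576209008078
scene follower_face 0.65 [0.6885 0.3872 0.0007] stapler -400.66103841611385 127.10071713142032
scene rail_grip 0.82 [ 0.4928 -0.0801  0.0718] stapler 91.07741239464653 5.194704177860967
side strip_center 0.62 [0.4974 0.0363 0.0784] stapler -24.656106052638783 -8.066996610946934
side nose_stop 0.75 [0.5055 0.0702 0.0328] stapler -59.39623345757762 -5.248566571258808
side follower_face 0.59 [ 0.4909 -0.0364  0.0328] stapler 48.18250521437185 -3.368410792499961
side rail_grip 0.78 [ 0.4913 -0.0747  0.0691] stapler 85.97045788926121 2.886238089757331
```

View pics/wrist3.png

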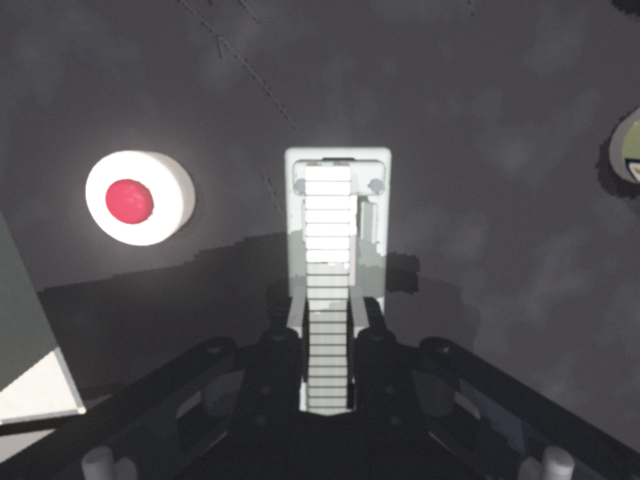

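The wrist view shows the strip held level, nose end at (328,170), still about 7 mm left of the channel axis. The stapler nose is at (338,160). Next I'll measure the strip and stapler in this same picture.

```bash
cat > k.py <<'E'
import sys; from h import *
a=81.2; e=-np.array([np.cos(np.radians(a)),np.sin(np.radians(a))]); l=np.array([-e[1],e[0]]); c=np.array([.5016,.0107])
w=np.load('w.npy'); d=w[...,:2]-c; X=d@e*1e3; Y=d@l*1e3; Z=w[...,2]*1e3
def st(t,m):
    print(t,m.sum(),'X',np.percentile(X[m],[1,10,50,90,99]).round(1),'Y',np.percentile(Y[m],[1,10,50,90,99]).round(1),'Z',np.percentile(Z[m],[2,50,98]).round(1),'slope',np.polyfit(X[m],Y[m],1)[0].round(4),np.polyfit(X[m],Z[m],1)[0].round(4))
if __name__=='__main__':
    z=float(sys.argv[1])
    st('strip',(abs(Z-z)<5)&(abs(Y)<20)&(X<-35)&(X>-100)); st('nose',(abs(Z-30)<2)&(X<-58)&(X>-85)&(abs(Y)<30)); st('strip-all',(abs(Z-z)<5)&(abs(Y)<11+7)&(X>-100)&(X<100))
    st('rail',(abs(Z-54)<2)&(X>60)&(abs(Y)<26)) if ((abs(Z-54)<2)&(X>60)&(abs(Y)<26)).any() else 0
    st('base',(abs(Z-12)<2)&(abs(X)<38)&(abs(Y)<35))
E
python3 k.py 88
```

```text
strip 5448 X [-80.7 -77.1 -59.8 -40.4 -35.6] Y [-13.7 -12.2  -5.9   0.5   2. ] Z [87.3 88.8 90. ] slope 0.0012 0.003
nose 1549 X [-77.4 -76.4 -70.  -62.6 -60.4] Y [-23.4 -20.9  10.7  20.3  22.9] Z [28.2 29.8 31.8] slope 0.1779 0.0415
strip-all 10696 X [-80.4 -73.1 -36.1   8.1  21. ] Y [-14.5 -12.2  -5.6   1.   11.7] Z [86.9 88.7 90.4] slope 0.006 -0.0
base 2732 X [-37.2 -31.6 -16.3  -0.    8.8] Y [-28.8 -26.4  15.6  26.7  28.8] Z [10.4 11.8 13.1] slope 0.3237 -0.0039
```

Emit:
{"fn": "send_rows", "kwargs": {"deltas": "0 0.0058 0 0;0 0.0058 0.008 0;0 0.0058 0.016 0;0 0.0058 0.024 0;0 0.0058 0.030 0"}}

```text
t: 11.85
eef_pos: [0.5027, 0.0286, 0.0471]
tool_rot: [-0.0, 0.759, 0.651, -0.001]
contact_force: [0.8, 0.3, -0.1]
gripper_width: 0.168
grasp_force: 71.8
```

Emit:
{"fn": "send_rows", "kwargs": {"deltas": "0 0 0 0;0 0 0 0;0 0 0 0"}}

```text
t: 12.15
eef_pos: [0.5035, 0.0287, 0.0485]
tool_rot: [0.0, 0.759, 0.651, 0.0]
contact_force: [-0.1, 0.3, -0.5]
gripper_width: 0.173
grasp_force: 71.8
```

```bash
python3 g.py 4 wrist; python3 k.py 58.5
```

```text
12.15 [0.5035 0.0287 0.0485] [0.0001 0.7594 0.6506 0.0001] [-0.1031  0.3331 -0.4734] 0.17280727695964931
TCP in stapler -18.040739144919666 -0.8543412307555643 tool x ang 81.17862961495652
wrist strip_center 0.91 [0.5016 0.0362 0.0452] stapler -25.1998237268871 -3.901138825242972
strip 5308 X [-79.2 -75.7 -59.  -40.1 -35.5] Y [-7.6 -6.2  0.1  6.6  8. ] Z [57.4 58.8 60. ] slope 0.0004 0.0045
nose 2399 X [-77.4 -76.2 -69.6 -62.2 -59.9] Y [-23.2 -20.4  -9.8  20.   22.9] Z [28.2 29.9 31.8] slope -0.0875 0.0384
strip-all 10797 X [-78.8 -71.6 -34.1   9.6  22.4] Y [-14.7  -6.4   0.1   6.8  13.7] Z [56.8 58.8 60.9] slope 0.0001 0.0007
base 2849 X [-37.5 -32.3 -21.  -10.1  -3.8] Y [-28.8 -26.7 -11.2  26.4  28.7] Z [10.4 11.8 13.1] slope -0.0482 -0.0036
```

Emit:
{"fn": "send_rows", "kwargs": {"deltas": "-0.005 0 0 0;-0.01 0 0 0;-0.015 0 0 0;-0.02 0 0 0;-0.024 0 0 0"}}

```text
t: 12.9
eef_pos: [0.4998, 0.0047, 0.0484]
tool_rot: [0.0, 0.759, 0.651, 0.0]
contact_force: [1.3, 2.4, -0.3]
gripper_width: 0.168
grasp_force: 71.9
```

Emit:
{"fn": "send_rows", "kwargs": {"deltas": "0 0 0 0;0 0 0 0;0 0 0 0"}}

```text
t: 13.2
eef_pos: [0.4999, 0.0053, 0.0483]
tool_rot: [0.0, 0.759, 0.651, 0.0]
contact_force: [1.0, 3.4, 0.2]
gripper_width: 0.165
grasp_force: 71.9
```

```bash
python3 g.py 5 wrist; python3 k.py 58.5
```

```text
13.2 [0.4999 0.0053 0.0483] [0.     0.7593 0.6508 0.0001] [0.9702 3.3746 0.2103] 0.16479707907833022
TCP in stapler 5.652503841825723 -0.8943893488618967 tool x ang 81.20292121807638
wrist strip_center 0.98 [0.4999 0.0094 0.0436] stapler 1.544772817563388 -1.4811066612899249
wrist nose_stop 0.57 [0.5086 0.068  0.0279] stapler -57.69638711087575 -1.8484897489495085
wrist follower_face 0.6 [0.4017 0.0819 0.0019] stapler -55.07857571421915 -109.61660684993417
strip 2675 X [-55.6 -53.9 -45.9 -37.3 -35.3] Y [-7.7 -6.3 -0.   6.4  7.9] Z [57.2 58.6 59.9] slope -0.0075 0.0142
nose 4738 X [-77.2 -75.6 -69.  -62.3 -60.3] Y [-22.9 -18.3  -0.1  17.9  22.6] Z [28.3 29.8 31.7] slope -0.0286 0.0138
strip-all 10789 X [-55.1 -47.8 -10.5  33.2  46. ] Y [-13.5  -6.5   0.    6.8  13.5] Z [56.9 58.7 60.7] slope 0.0011 0.0012
base 6616 X [-36.9 -31.  -12.    8.9  17.8] Y [-28.7 -25.7 -11.   25.7  28.7] Z [10.4 11.9 13.2] slope -0.0084 -0.0021
```

Emit:
{"fn": "send_rows", "kwargs": {"deltas": "0 0 0.004 0;0 0 0.008 0;0 0 0.012 0;0 0 0.0145 0;0 0 0.0145 0"}}

```text
t: 13.95
eef_pos: [0.4993, 0.0049, 0.0336]
tool_rot: [-0.0, 0.759, 0.651, -0.0]
contact_force: [-0.9, 3.4, 3.6]
gripper_width: 0.17
grasp_force: 72.3
```

Emit:
{"fn": "send_rows", "kwargs": {"deltas": "0 0 0 0;0 0 0 0"}}

```text
t: 14.15
eef_pos: [0.4993, 0.0049, 0.0336]
tool_rot: [-0.0, 0.759, 0.651, -0.0]
contact_force: [-0.6, 2.4, 1.2]
gripper_width: 0.172
grasp_force: 72.1
```

```bash
python3 g.py 6 wrist; python3 k.py 44
```

```text
14.15 [0.4993 0.0049 0.0336] [-0.0002  0.7594  0.6507 -0.0003] [-0.6378  2.4002  1.2473] 0.17177317265378053
TCP in stapler 6.036637354466819 -1.3564582673551164 tool x ang 81.18139376699477
wrist strip_center 0.86 [0.4985 0.0093 0.0302] stapler 1.8577758265056994 -2.849327811686707
wrist nose_stop 0.91 [0.5082 0.0688 0.0288] stapler -58.42577548151936 -2.3661697705554263
strip 5445 X [-59.6 -56.3 -48.1 -39.5 -35.6] Y [-17.9 -15.1  -0.5  14.7  17.6] Z [40.9 44.2 48.5] slope -0.0138 -0.03
nose 5834 X [-77.2 -75.7 -69.2 -62.1 -60.5] Y [-23.1 -18.4  -0.1  17.9  22.6] Z [28.3 29.9 31.6] slope -0.0225 0.0173
strip-all 13745 X [-59.1 -53.  -22.2  32.1  46.5] Y [-17.3 -11.6  -0.4  11.4  17.2] Z [41.1 44.  48.2] slope -0.0033 -0.0091
base 7180 X [-37.  -31.1 -14.    5.3  17.5] Y [-28.7 -25.9  10.7  25.9  28.7] Z [10.4 11.9 13.1] slope 0.0225 -0.0036
```

Emit:
{"fn": "send_rows", "kwargs": {"deltas": "0 0 0 0;0 0 0 0;0 0 0 0;0 0 0 0;0 0 0 0", "claw": 0.45}}

```text
t: 14.9
eef_pos: [0.4997, 0.0047, 0.0338]
tool_rot: [0.0, 0.759, 0.651, -0.0]
contact_force: [0.0, 0.4, -0.1]
gripper_width: 0.448
grasp_force: 0.0
```

Emit:
{"fn": "send_rows", "kwargs": {"deltas": "0 0 -0.02 0;0 0 -0.06 0;0 0 -0.1 0;0 0 -0.14 0;0 0 -0.16 0"}}

```text
t: 15.4
eef_pos: [0.501, 0.0048, 0.1971]
tool_rot: [0.001, 0.76, 0.65, 0.002]
contact_force: [0.4, 0.6, 0.1]
gripper_width: 0.45
grasp_force: 0.0
```

Emit:
{"fn": "send_rows", "kwargs": {"deltas": "0 0 0 0;0 0 0 0"}}

```text
t: 15.6
eef_pos: [0.4995, 0.0051, 0.1936]
tool_rot: [-0.0, 0.759, 0.651, 0.0]
contact_force: [-0.8, -0.4, -0.7]
gripper_width: 0.449
grasp_force: 0.0
```

```bash
python3 g.py 7 wrist; python3 - <<'E'
from k import *
m=(abs(Z-44)<2.5)&(abs(Y)<7)&(X<42)&(X>-85); st('strip',m)
for x in (-50,-20,10,35):
    q=m&(abs(X-x)<6); print(x,np.median(Z[q]) if q.any() else None)
st('nose',(abs(Z-30)<2)&(X<-58)&(X>-85)&(abs(Y)<30)); st('fin',(Z>75)&(Z<95)&(X>40)&(X<140)&(abs(Y)<14)); st('rail',(abs(Z-54)<2)&(X>60)&(abs(Y)<26))
E
```

```text
15.6 [0.4995 0.0051 0.1936] [-0.      0.7593  0.6507  0.0002] [-0.7694 -0.3592 -0.701 ] 0.44858184858554107
TCP in stapler 5.877148117332682 -1.2450373817780787 tool x ang 81.19536285263798
wrist strip_center 0.73 [0.4996 0.0132 0.0278] stapler -2.1645992810482975 -2.3589213536032574
wrist nose_stop 0.92 [0.5066 0.0663 0.0276] stapler -55.71042718984852 -3.5648705901597495
wrist follower_face 0.6 [ 0.4952 -0.0481  0.028 ] stapler 59.08693818127516 2.670905532243431
wrist rail_grip 0.8 [ 0.4894 -0.081   0.0706] stapler 92.48696978131417 1.9724149335983086
strip 2154 X [-58.9 -51.2 -13.7  30.   41. ] Y [-6.9 -5.5  0.3  5.7  6.9] Z [42.5 44.  45.4] slope 0.0031 -0.0001
-50 44.0332077465983
-20 44.05172309548927
10 44.00815885108072
35 44.02087813559935
nose 1242 X [-76.9 -75.3 -69.3 -62.4 -60.8] Y [-23.  -18.2  -0.5  18.4  22.7] Z [28.2 29.8 31.6] slope -0.0113 0.0132
fin 570 X [ 77.8  78.6  87.4  99.5 102.6] Y [-5.9 -4.4  0.4  5.1  6.7] Z [76.2 86.1 88. ] slope 0.0037 0.1837
rail 3444 X [ 76.4  84.6 133.1 169.5 178.6] Y [-18.  -15.2   0.5  16.   18.9] Z [52.2 53.4 54.8] slope 0.0055 -0.0003
```

View pics/wrist7.png

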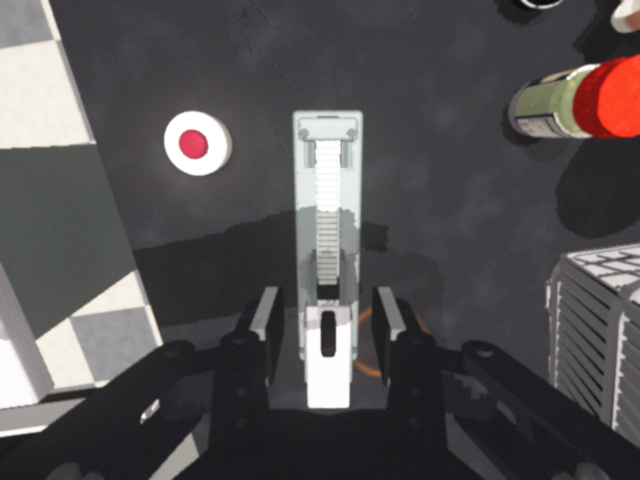

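The strip lies flat, top at 44 mm, from the nose stop at (327,140) to the follower at (327,292). The rail fin is at (328,333), at stapler x of about +90.

Emit:
{"fn": "send_rows", "kwargs": {"deltas": "-0.03 0.0006 0 0;-0.06 0.0006 0 0;-0.0845 0.0006 0.01 0;-0.0845 0.0006 0.04 0;-0.0845 0.0006 0.08 0"}}

```text
t: 16.35
eef_pos: [0.4885, -0.0798, 0.1138]
tool_rot: [0.001, 0.76, 0.65, 0.001]
contact_force: [1.5, 1.4, -1.1]
gripper_width: 0.448
grasp_force: 0.0
```

Emit:
{"fn": "send_rows", "kwargs": {"deltas": "0 0 0.02 0;0 0 0.035 0;0 0 0.0475 0;0 0 0.0475 0;0 0 0.0475 0"}}

```text
t: 16.85
eef_pos: [0.4874, -0.0788, 0.0663]
tool_rot: [-0.0, 0.759, 0.651, -0.0]
contact_force: [-0.1, -0.9, 0.1]
gripper_width: 0.45
grasp_force: 0.0
```

Emit:
{"fn": "send_rows", "kwargs": {"deltas": "0 0 0 0;0 0 0 0;0 0 0 0;0 0 0 0;0 0 0 0", "claw": 0, "force": 40}}

```text
t: 17.35
eef_pos: [0.487, -0.0785, 0.0671]
tool_rot: [-0.0, 0.759, 0.651, 0.0]
contact_force: [-2.6, -0.3, 6.0]
gripper_width: 0.136
grasp_force: 40.0
```

```bash
python3 g.py 8 
```

```text
17.35 [ 0.487  -0.0785  0.0671] [-0.0003  0.7593  0.6508  0.0002] [-2.6325 -0.2859  6.03  ] 0.1362446804920255
TCP in stapler 90.33967174257776 -0.7463160073942556 tool x ang 81.20156646370411
```

Emit:
{"fn": "send_rows", "kwargs": {"deltas": "0.012 0 -0.001 0;0.03 0 -0.001 0;0.05 0 -0.001 0;0.07 0 -0.001 0;0.09 0 -0.001 0"}}

```text
t: 17.85
eef_pos: [0.5007, 0.0115, 0.0672]
tool_rot: [-0.0, 0.759, 0.651, -0.0]
contact_force: [-0.9, -2.8, -4.7]
gripper_width: 0.13
grasp_force: 40.6
```

Emit:
{"fn": "send_rows", "kwargs": {"deltas": "0.015 0 0 0;0.03 0 0 0;0.04 0 0 0;0.046 0 0 0;0.046 0 0 0"}}

```text
t: 18.35
eef_pos: [0.5077, 0.0571, 0.0672]
tool_rot: [-0.001, 0.759, 0.651, -0.0]
contact_force: [-4.2, 1.0, -1.1]
gripper_width: 0.128
grasp_force: 41.1
```

Emit:
{"fn": "send_rows", "kwargs": {"deltas": "0.001 0 0 0;0.002 0 0 0;0.003 0 0 0;0.003 0 0 0;0.003 0 0 0"}}

```text
t: 18.85
eef_pos: [0.5079, 0.058, 0.0672]
tool_rot: [-0.0, 0.76, 0.65, -0.001]
contact_force: [-6.4, -0.8, 0.1]
gripper_width: 0.132
grasp_force: 41.3
```

```bash
python3 g.py 9 
```

```text
18.85 [0.5079 0.058  0.0672] [-0.0004  0.7597  0.6503 -0.0006] [-6.3823 -0.8456  0.1323] 0.13216749303167624
TCP in stapler -47.692594229746206 -1.0180425984189432 tool x ang 81.12687370108229
```

Emit:
{"fn": "send_rows", "kwargs": {"deltas": "0.001 0.0005 0 0;0.002 0.0005 0 0;0.003 0.0005 0 0;0.003 0.0005 0 0;0.003 0.0005 0 0"}}

```text
t: 19.35
eef_pos: [0.5083, 0.0602, 0.0672]
tool_rot: [-0.0, 0.76, 0.65, -0.001]
contact_force: [-7.6, -1.0, 3.0]
gripper_width: 0.134
grasp_force: 41.7
```

```bash
python3 g.py 9 
```

```text
19.35 [0.5083 0.0602 0.0672] [-0.0005  0.7598  0.6502 -0.0012] [-7.5627 -0.9852  3.0247] 0.1338745896836714
TCP in stapler -49.970250175596554 -0.9920644161122124 tool x ang 81.10993113126592
```

Emit:
{"fn": "send_rows", "kwargs": {"deltas": "0.001 -0.001 0 0;0.002 -0.0015 0 0;0.003 -0.0015 0 0;0.004 -0.0015 0 0;0.004 -0.0015 0 0"}}

```text
t: 19.85
eef_pos: [0.5082, 0.0604, 0.0671]
tool_rot: [0.002, 0.761, 0.649, -0.002]
contact_force: [-3.3, -12.8, 0.8]
gripper_width: 0.131
grasp_force: 41.4
```

```bash
python3 g.py 9 
```

```text
19.85 [0.5082 0.0604 0.0671] [ 0.0017  0.7608  0.649  -0.0019] [ -3.2899 -12.821    0.7967] 0.13085883449361913
TCP in stapler -50.10876811297957 -1.092144937987055 tool x ang 80.93668775900095
```

Emit:
{"fn": "send_rows", "kwargs": {"deltas": "-0.002 -0.0005 0 0;-0.003 -0.0005 0 0;-0.003 -0.0005 0 0"}}

```text
t: 20.15
eef_pos: [0.5082, 0.0603, 0.0672]
tool_rot: [0.001, 0.76, 0.65, -0.0]
contact_force: [-0.7, -7.7, -4.0]
gripper_width: 0.131
grasp_force: 40.7
```

Emit:
{"fn": "send_rows", "kwargs": {"deltas": "0 0 0 0;0 0 0 0;0 0 0 0;0 0 0 0;0 0 0 0", "claw": 0.45}}

```text
t: 20.65
eef_pos: [0.508, 0.0632, 0.0675]
tool_rot: [0.0, 0.759, 0.651, 0.0]
contact_force: [-0.0, -0.4, -0.1]
gripper_width: 0.444
grasp_force: 0.0
```

Emit:
{"fn": "send_rows", "kwargs": {"deltas": "0 0 -0.02 0;0 0 -0.06 0;-0.02 0 -0.1 0;-0.06 0 -0.13 0;-0.08 0 -0.14 0"}}

```text
t: 21.15
eef_pos: [0.4966, -0.019, 0.2104]
tool_rot: [0.001, 0.76, 0.65, 0.002]
contact_force: [0.1, 0.1, -0.1]
gripper_width: 0.451
grasp_force: 0.0
```

Emit:
{"fn": "send_rows", "kwargs": {"deltas": "0 0 0 0;0 0 0 0"}}

```text
t: 21.35
eef_pos: [0.4951, -0.0156, 0.2066]
tool_rot: [-0.0, 0.76, 0.65, -0.0]
contact_force: [-0.6, 0.3, 0.3]
gripper_width: 0.453
grasp_force: 0.0
```

```bash
python3 g.py 10 wrist; python3 - <<'E'
from k import *
st('fin',(Z>78)&(Z<95)&(X>-90)&(X<140)&(abs(Y)<14)); st('rail',(abs(Z-54)<2)&(X>-90)&(abs(Y)<26)); st('nose',(abs(Z-30)<2)&(X<-58)&(X>-85)&(abs(Y)<30))
E
```

```text
21.35 [ 0.4951 -0.0156  0.2066] [-0.0005  0.7595  0.6505 -0.    ] [-0.617   0.3017  0.2924] 0.4526314033977481
TCP in stapler 26.99075858048697 -2.387289339828063 tool x ang 81.15843858327267
wrist nose_stop 0.92 [0.5065 0.0691 0.0274] stapler -58.46216807427045 -4.0920537698998105
wrist follower_face 0.68 [ 0.4939 -0.0462  0.0335] stapler 57.408185843695954 1.0955355474232724
wrist rail_grip 0.9 [0.5117 0.0576 0.0716] stapler -47.89306803631211 2.806070930888794
fin 713 X [-61.3 -58.7 -49.1 -39.2 -35.9] Y [-6.6 -5.2 -0.4  4.4  5.9] Z [82.8 86.4 88. ] slope -0.0012 -0.0123
rail 5334 X [-62.5 -51.   -9.9  29.1  38.6] Y [-18.5 -15.5  -0.2  15.4  18.4] Z [52.2 53.5 54.9] slope 0.0036 0.0
nose 899 X [-77.  -76.  -70.8 -65.6 -61.6] Y [-23.1 -19.7  -0.2  18.7  22.7] Z [28.2 29.9 31.6] slope -0.0105 0.0598
```

View pics/wrist10.png

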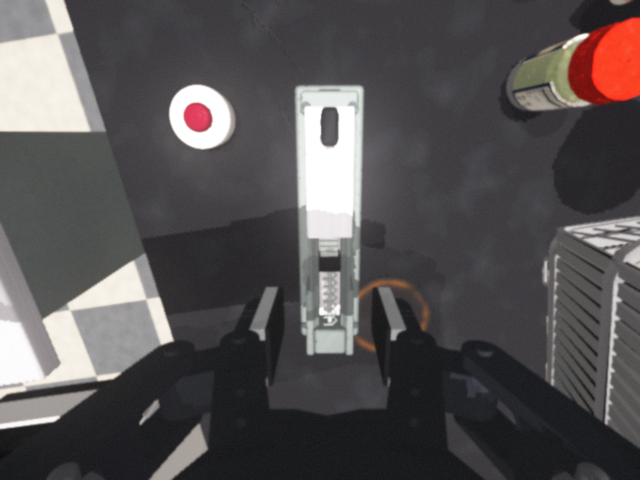

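The rail is shut: its fin is at (330,127), measured at stapler x of about -49, and the strip end and follower show behind it at (329,245-262). The pot hasn't moved and the gripper is clear.

```bash
python3 -c "
from station import bot
print(bot.hand_in())"
```

```text
the job is handed in; nothing more can be done
None
```

I reloaded the stapler and handed the job in: the strip lies flat between the nose stop and the follower, the cover rail is fully shut over it, and I saw no other thing moved. It took about 21 s of the 62 s allowed.

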